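# Put two spice jars away in the lever-lid spice box

## Robot

A 6-joint arm with a two-finger parallel gripper is mounted at the origin on a cart in front of the work surface, level with it; the furniture and walls round the work are solid. World frame = base frame: x ahead of the robot, y to its left, z up, the work surface at z = 0. Lengths are in mm, angles in rad, forces in N, time in s.
With the tool pointing down it reaches from about 250 to 800 mm from the base axis. Payload 3.9 kg.
Tool frame: the origin (TCP) lies between the finger pads; the fingertips stand robot.finger_overhang ahead of it and the grasp point (between the pads) lies 3 mm ahead of it (robot.finger_overhang is the distance from the TCP to the fingertips, in mm); z points along the fingers, y is the line along which they close (so a half turn about z gives the same grasp; the last joint's range is limited). The gripper opens to 85 mm and grips with 20 to 120 N. Pads are 22 mm wide; open, the fingers measure 114 mm over their backs; the gripper's body (76 mm by 85 mm) begins 54 mm behind the grasp point. The pads swing forward as they close: fully open they stand 13 mm farther back than shut.
Start: joints at [1.172, 0.26, -0.138, 1.173, 0, 1.571], TCP at [203.859, 483.794, 253.304] pointing down, gripper open.
Joint ranges: [-2.78, 2.78], [-0.83, 1.72], [-1.28, 1.37], [-1.9, 2.12], [-1.57, 1.48], [-3.14, 3.14]. Speed limits (rad/s): [2.57, 2.57, 3.14, 3.14, 3.14, 3.14].

## Interface

Orientations are given as a unit quaternion [w, x, y, z].
In Python, from plant import robot, snapshot, calibration gives the robot as it stands.
- The arm moves only by the shell command python3 -m pendant 'ROWS' [OPENING]. ROWS is JSON, a list of rows, each an object with "xyz": the shift along the tool's x, y, z each as a share of 120 mm, from -1 to 1, a list of three; "twist": the turn, a rotation vector about the tool's x, y, z each as a share of 180 degrees, from -1 to 1, a list of three. In form: [{"xyz": [x, y, z], "twist": [ax, ay, az]}, ...]. A call has 1 to 20 rows; each row is the pose to reach, as a shift and turn from the pose commanded when the call began, along the tool's axes at that moment, turning the shorter way round; what a row does not reach only later rows make up. A row lasts 1/12 s, in which the tool goes at most 41.7 mm and 7.16 degrees, less where a joint would pass 70% of its speed; a pose out of reach is approached as far as the arm can. A call with a number of a shift or a turn outside -1 to 1 is refused whole. A call with a gripper value outside its range is refused whole. OPENING is the gripper's target within -1 to 1 (fully open at 1, half-way at 0, shut at -1), set as the call begins (- or left out, the last holds). The fingers move at their own pace and stop on an object; the grip force is fixed at half the most. Time passes only in rows, so rows that repeat a pose let the fingers close. It gives the time, the measured TCP pose, the force, the opening and the grip force at its end, in the units of the state.
- robot.state(): the state, without advancing time (a new reading comes with each control period).
- snapshot(name): name is "scene" or "top"; returns the picture (384x512x3 uint8, red, green, blue); there is no depth.
- calibration(name): a dict with "camera_matrix" (3x3 intrinsics, pixels), "R" (3x3) and "t" (3): a world point X has camera coordinates R X + t. Camera axes: x right, y down, z forward; pixel columns grow to the right and rows downward; lengths in mm; the calibration is good to about 2 mm. A picture is of the moment at which its call begins. calibration takes no time and is no camera call.
- robot.close_job(): hands the job in; it is judged then, once.
The state is a dict: "clock": time; "joint_positions": joint angles; "qvel": joint speeds; "tau": joint torques, N m; "position": TCP position; "tcp_rot": TCP orientation; "contact_force": force on the tool from outside, world axes, zero at the start; "moment": the same for the moment, N m; "gripper_width": opening from 0.0 (shut) to 1.0 (fully open); "grip_force": force on a finger pad.
Only numpy, scipy, OpenCV 4.12 (cv2) and the standard library are available. Lean on these libraries where they do the work, as an engineer would, in place of code of your own. Each camera call takes 0.05 s, during which the arm holds its last target. There are 200 camera calls.

## Task

Put the two loose spice jars away in the covered spice box, standing upright, one in each empty end bay: push the box's lid-lift lever all the way down and slide it outward under its catch so that the lid stays up, then set the jars in without dropping them. Then free the lever from the catch and guide it back up so that the lid comes down fully shut without slamming; the jar already in the middle bay stays there, and the yogurt tub, timer and sauce cup are left where they stand, upright.

Things in the scene. Friction and masses are not known exactly. Their poses are not given: they have to be found in the camera images.
- spice_box: Open-topped steel box fixed to the table, under a domed lid: 102 (x) by 192 (y) by 70 mm high, walls and floor 3 mm; three bays in a row along y, each 60 (y) by 96 mm (x) inside, with 3 mm dividers of wall height. Origin: centre of its underside, on the table; at yaw 0 its front (-x) faces the robot, +y left, z up. A lever and its gate are on its right (-y) side. It does not move.
- bay_left (a point): centre of the floor of the left end bay (box x = 0, y = +63 mm, z = 3 mm), axes as the box; empty at the start. A jar has about 7 mm to spare either side in y and may stand up to 25 mm off centre in x; 12 mm forward (-x) leaves the fingers most room before the open lid.
- bay_right (a point): the same for the right end bay, next to the lever (box y = -63 mm); empty at the start.
- bay_middle (a point): the same for the middle bay (box y = 0), which already holds a jar.
- short_jar_in_box: a spice jar, 47 mm diameter, 98 mm high, 0.1 kg, standing in the middle bay and rising 31 mm above the box walls. Origin: centre of its underside, z up. Stays there.
- lift_lid (a joint): lid angle, rad: 0 shut, about 1.75 with the lever on its catch, 2.1 with it fully down (3.5 x lever angle). The lid is a steel dome 102 by 192 by 45 mm, its top 117 mm over the table when shut, hinged on the box's rear (+x) top edge. On the catch it stands behind the hinge line, leaning back, its edge up to 175 mm over the table.
- lid_hinge (a point): middle of the lid's hinge line (along box y): box x = +51 mm, z = 71.5 mm.
- lift_lever (a joint): lever angle, rad: 0 up (lid shut), 0.60 fully down, 0.50 resting up against the catch. Pressing the knob takes about 4 to 7 N; a damped spring drives it up. Let go at the catch's height in the free slot, the lid slams at about 10 rad/s (over 7 is a slam); guided up over 1 s or more, to within 5 mm of the top, it does not.
- lever_shift (a joint): sideways place of the lever on its axle, m: 0 inward, in the free slot (start), to 0.024 fully outward (box -y). Slides with about 1 N and stays put. The gate stops it sliding unless the lever is pressed past about 0.54; more than 12 mm outward it lies under the catch, which holds it at 0.50. To free it: press to 0.60, slide fully inward, let up.
- lever_pivot (a point): the lever's axle when the lever is inward: box (+5, -110, +95) mm, axle along box y. Steel gate round the stem: box x -67 to -49 mm, y -98 to -143 mm, top at z = 134 mm; its short outer leg is the catch (underside at z = 88 mm).
- knob (a point): centre of the lever's black barrel knob, 26 mm diameter, 30 mm long along box y, flat ends (pinch across them, or press on top). With the lever at angle a: box (5 - 150 cos(0.30 - a), -110 - shift, 95 + 150 sin(0.30 - a)) mm, so 139 mm over the table up, 65 on the catch, 51 fully down. Stem: 10 mm round bar.
- tall_jar: spice jar with a smooth flat screw cap and a labelled body, round, 45 mm diameter, 106 mm high, about 0.11 kg, upright on the table near the box. Origin: centre of its underside, z up.
- short_jar: spice jar with a white screw cap and a see-through body, round, 47 mm diameter, 98 mm high, about 0.1 kg, upright on the table near the box. Origin: centre of its underside, z up.
- yogurt_tub: bystander: round yogurt tub on the table by the box (not the one by the sink), 72 mm diameter, 71 mm high, origin centre of underside.
- wind_up_timer: bystander: round kitchen timer, 66 mm diameter, 53 mm high, origin centre of underside.
- sauce_cup: bystander: small steel cup, 65 mm diameter, 37 mm high, origin centre of underside.
Not all that is in view belongs to the job. Leave any green or yellow look-alike of the short_jar alone.

How it is judged (in metres and radians):
On the way, in this order (a step that is already met when the one before it is completed fails the run):
1. the lid stands open with the lever let go and resting under its catch (value of joint lift_lid above 1.5 rad and value of joint lever_shift above 0.012 m and contact force between lift_lever and the fingers below 0.2 N), for 0.2 s.
2. both loose jars stand released in the two end bays, one each, with the lid still open ((((x of tall_jar in the frame of bay_left between -0.032 and 0.032 m and y of tall_jar in the frame of bay_left between -0.012 and 0.012 m and z of tall_jar in the frame of bay_left below 0.006 m and angle between tall_jar's own z axis and vertical below 0.12 rad) and (x of short_jar in the frame of bay_right between -0.032 and 0.032 m and y of short_jar in the frame of bay_right between -0.012 and 0.012 m and z of short_jar in the frame of bay_right below 0.006 m and angle between short_jar's own z axis and vertical below 0.12 rad)) or ((x of tall_jar in the frame of bay_right between -0.032 and 0.032 m and y of tall_jar in the frame of bay_right between -0.012 and 0.012 m and z of tall_jar in the frame of bay_right below 0.006 m and angle between tall_jar's own z axis and vertical below 0.12 rad) and (x of short_jar in the frame of bay_left between -0.032 and 0.032 m and y of short_jar in the frame of bay_left between -0.012 and 0.012 m and z of short_jar in the frame of bay_left below 0.006 m and angle between short_jar's own z axis and vertical below 0.12 rad))) and value of joint lift_lid above 1.4 rad and contact force between each of tall_jar, short_jar and the fingers below 0.2 N), for 0.2 s.
At the end, for the whole second after the job is handed in: Both loose jars stand upright (within 0.12 rad) on the floor of the two end bays, one in each, the third jar upright in the middle bay, the lid shut to within 0.06 rad, the bystanders upright, all at rest and let go ((((x of tall_jar in the frame of bay_left between -0.032 and 0.032 m and y of tall_jar in the frame of bay_left between -0.012 and 0.012 m and z of tall_jar in the frame of bay_left below 0.006 m and angle between tall_jar's own z axis and vertical below 0.12 rad) and (x of short_jar in the frame of bay_right between -0.032 and 0.032 m and y of short_jar in the frame of bay_right between -0.012 and 0.012 m and z of short_jar in the frame of bay_right below 0.006 m and angle between short_jar's own z axis and vertical below 0.12 rad)) or ((x of tall_jar in the frame of bay_right between -0.032 and 0.032 m and y of tall_jar in the frame of bay_right between -0.012 and 0.012 m and z of tall_jar in the frame of bay_right below 0.006 m and angle between tall_jar's own z axis and vertical below 0.12 rad) and (x of short_jar in the frame of bay_left between -0.032 and 0.032 m and y of short_jar in the frame of bay_left between -0.012 and 0.012 m and z of short_jar in the frame of bay_left below 0.006 m and angle between short_jar's own z axis and vertical below 0.12 rad))) and x of short_jar_in_box in the frame of bay_middle between -0.032 and 0.032 m and y of short_jar_in_box in the frame of bay_middle between -0.012 and 0.012 m and z of short_jar_in_box in the frame of bay_middle below 0.006 m and angle between short_jar_in_box's own z axis and vertical below 0.12 rad and value of joint lift_lid below 0.06 rad and linear speed of each of tall_jar, short_jar below 0.02 m/s and angle between each of yogurt_tub, wind_up_timer, sauce_cup's own z axis and vertical below 0.15 rad); the robot touches nothing.
It fails at once if the lid slams (falls faster than 7 rad/s) (velocity of joint lift_lid below -7 rad/s).
It fails at once if a jar is dropped (falls freely more than about 2 cm) ((contact force between tall_jar and anything else below 0.05 N and height (world z) of tall_jar above 0.012 m and linear speed of tall_jar above 0.6 m/s) or (contact force between short_jar and anything else below 0.05 N and height (world z) of short_jar above 0.012 m and linear speed of short_jar above 0.6 m/s)).
It fails at once if a bystander is moved more than 3 cm (distance of any of yogurt_tub, wind_up_timer, sauce_cup from where it was at the start of the episode above 0.03 m).
It fails at once if a jar is tipped over (angle between any of tall_jar, short_jar, short_jar_in_box's own z axis and vertical above 0.7 rad).
It also fails if it takes over 72 s, if anything falls off the work surface, if the arm or the gripper's body presses on something with over 40 N, if the wrist force passes 120 N, or if a joint passes its speed limit or range.

## Working session

There is one attempt and no reset: what is moved stays moved. The work goes in short steps, Python scripts to look and compute and a shell command to move; the robot and the scene stay as the last step left them, time stands still between calls to the robot, and variables do not carry over. Pictures are saved under pics/ and viewed, at most 10 in all, crops included, and the job is handed in when it is done.

```bash
ls; mkdir -p pics
python3 - <<'E'
from plant import robot,snapshot,calibration
import cv2,numpy as np
for n in("scene","top"):
    im=snapshot(n); cv2.imwrite(f"pics/{n}0.png",im[...,::-1])
    cv2.imwrite(f"pics/{n}0b.png",cv2.resize(im[...,::-1],(800,600),interpolation=cv2.INTER_CUBIC))
    c=calibration(n); print(n,np.round(c["camera_matrix"],1).tolist(),np.round(c["R"],3).tolist(),np.round(c["t"],1).tolist())
print(robot.state(),robot.finger_overhang)
E
```

```text
pics
scene [[358.9, 0.0, 252.2], [0.0, 358.9, 190.0], [0.0, 0.0, 1.0]] [[0.99, -0.138, 0.019], [-0.085, -0.703, -0.706], [0.111, 0.697, -0.708]] [-587.8, 114.9, 1053.4]
top [[436.1, 0.0, 254.1], [0.0, 436.1, 192.0], [0.0, 0.0, 1.0]] [[-0.004, -1.0, 0.009], [-0.984, 0.002, -0.18], [0.18, -0.01, -0.984]] [-26.5, 582.0, 1272.8]
{'clock': 0.1, 'joint_positions': array([ 1.17201505e+00,  2.60600251e-01, -1.39219600e-01,  1.17270566e+00,
        2.18749499e-05,  1.57079274e+00]), 'qvel': array([-0.00095022, -0.00133995,  0.00430537,  0.00066034,  0.00278472,
        0.00022126]), 'tau': array([ 1.26949561e-05, -4.06507909e+01,  2.54527009e+01,  1.00693453e-02,
       -2.59919420e-05, -6.44718966e-06]), 'position': array([203.62948624, 483.28705481, 252.5653272 ]), 'tcp_rot': array([-1.81973974e-04,  1.98070256e-01,  9.80187444e-01, -8.45296238e-04]), 'contact_force': array([ 0.05284389, -0.40095874,  0.86651594]), 'moment': array([-0.03514024, -0.00082848, -0.00392451]), 'grip_force': 0.0, 'gripper_width': 1.0008727299054518} 22.0
```

View pics/scene0b.png

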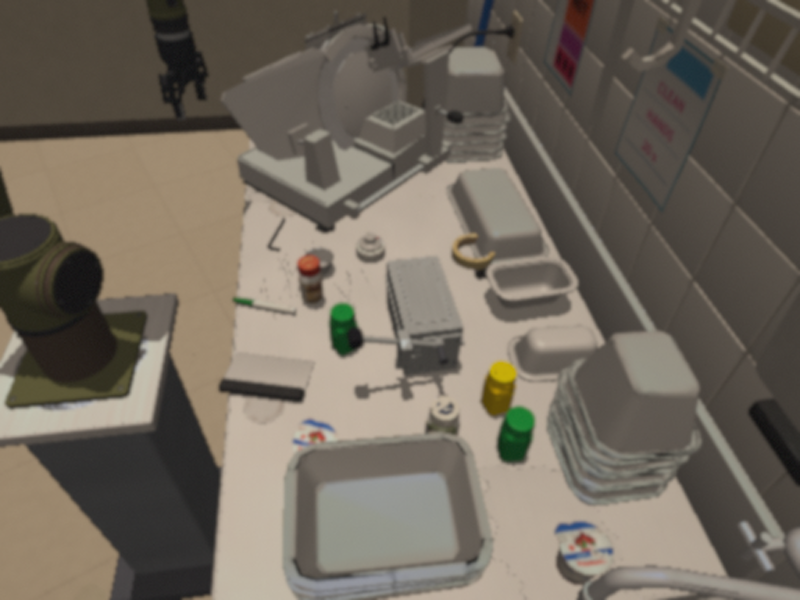

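View pics/top0b.png

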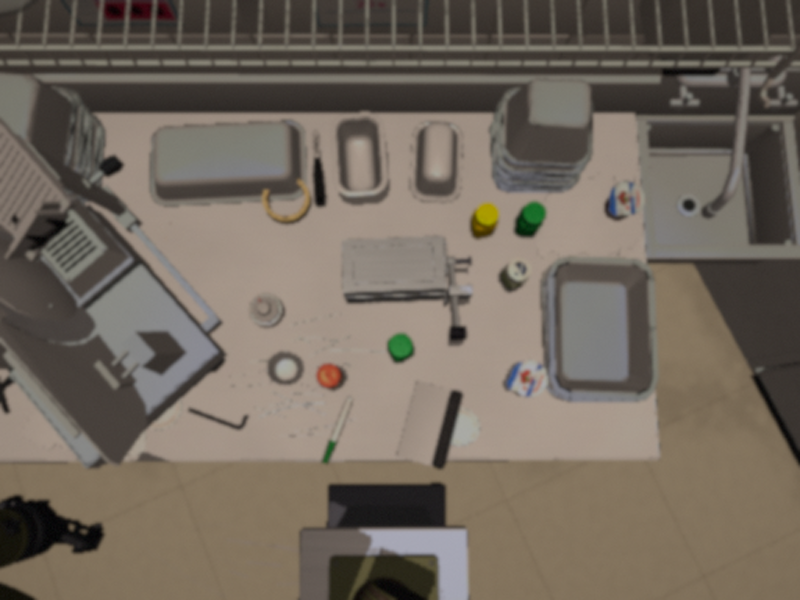

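The scene view shows the box at (425,310) px (800-wide picture) and the knob at (355,337). The top view shows the box at (397,268), the knob at (457,333), the timer at (266,308), the sauce cup at (285,367) and the tub at (525,378).

Jar candidates in the top view:
- Red cap with a labelled body at (330,376): fits tall_jar.
- White cap at (516,273): fits short_jar, because its cap is white.
- Green at (400,347) and (530,218), and yellow at (486,218): look-alikes, leave alone.

I'll confirm these in an enlarged crop.

```bash
cat > h.py <<'E'
import cv2,numpy as np
from plant import robot,snapshot,calibration
def ray(n,u,v):
    c=calibration(n);K,R,t=map(np.array,(c["camera_matrix"],c["R"],c["t"]))
    return -R.T@t, R.T@np.linalg.inv(K)@np.array([u,v,1.])
def onz(n,u,v,z):
    o,d=ray(n,u,v); return o+d*(z-o[2])/d[2]
def px(n,X):
    c=calibration(n);p=np.array(c["camera_matrix"])@(np.array(c["R"])@np.array(X,float)+c["t"]);return p[:2]/p[2]
def blobs(mask,amin=15):
    n,l,s,c=cv2.connectedComponentsWithStats(mask.astype(np.uint8))
    return [(s[i].tolist(),c[i].round(1).tolist()) for i in range(1,n) if s[i][4]>=amin]
def tri(u1,u2):
    o1,d1=ray("top",*u1);o2,d2=ray("scene",*u2)
    A=np.c_[d1,-d2];k=np.linalg.lstsq(A,o2-o1,rcond=None)[0];a=o1+d1*k[0];b=o2+d2*k[1]
    return (a+b)/2,np.linalg.norm(a-b)
E
python3 - <<'E'
from h import *
t=cv2.imread("pics/top0.png");s=cv2.imread("pics/scene0.png")
for n,im in(("top",t),("scene",s)):
    h=cv2.cvtColor(im,cv2.COLOR_BGR2HSV);H,S,V=cv2.split(h)
    print(n,"red",blobs(((H<9)|(H>172))&(S>130)&(V>70)))
    print(" dark",[b for b in blobs(V<45,15) if b[0][4]<400])
    print(" green",blobs((H>45)&(H<80)&(S>120)))
a=cv2.resize(t[130:260,155:365],None,fx=3.8,fy=3.8,interpolation=cv2.INTER_CUBIC)
cv2.imwrite("pics/cropt.png",a[:600,:800])
b=cv2.resize(s[140:290,180:355],None,fx=4,fy=4,interpolation=cv2.INTER_CUBIC)
cv2.imwrite("pics/crops.png",b)
E
```

```text
top red [([203, 233, 16, 15, 141], [211.0, 240.2])]
 dark [([68, 3, 10, 7, 52], [72.3, 6.2]), ([84, 3, 8, 7, 42], [87.2, 6.3]), ([101, 4, 4, 6, 20], [102.4, 7.0]), ([423, 44, 37, 5, 147], [439.7, 45.6]), ([64, 101, 14, 11, 95], [70.4, 105.8]), ([202, 102, 6, 29, 114], [203.8, 117.7]), ([438, 129, 6, 5, 21], [440.4, 130.8]), ([17, 139, 26, 20, 217], [29.4, 148.6]), ([331, 140, 11, 11, 45], [334.4, 146.9]), ([289, 209, 8, 9, 57], [292.4, 212.9]), ([482, 240, 30, 56, 250], [497.5, 266.4]), ([0, 243, 7, 19, 41], [1.9, 250.7]), ([278, 252, 16, 47, 234], [285.7, 274.9]), ([212, 357, 20, 27, 385], [219.1, 368.3]), ([0, 374, 21, 10, 125], [7.3, 379.9])]
 green [([331, 130, 17, 20, 245], [338.9, 139.7]), ([249, 215, 15, 16, 179], [255.9, 222.1]), ([208, 284, 6, 11, 25], [210.2, 288.4])]
scene red [([362, 0, 17, 24, 185], [369.5, 12.3]), ([357, 30, 11, 11, 25], [362.1, 35.1]), ([355, 40, 11, 13, 20], [359.5, 46.2]), ([191, 164, 13, 13, 105], [197.7, 170.5]), ([199, 277, 8, 4, 18], [203.1, 278.4]), ([369, 343, 10, 5, 26], [373.5, 344.9])]
 dark [([238, 19, 11, 13, 61], [243.5, 26.3]), ([318, 18, 11, 6, 35], [324.3, 20.3]), ([287, 72, 8, 6, 38], [290.6, 74.8]), ([0, 115, 7, 24, 91], [1.9, 129.0]), ([222, 210, 10, 13, 95], [226.1, 216.1]), ([142, 248, 51, 8, 104], [167.2, 251.4])]
 green [([212, 195, 15, 31, 330], [218.5, 208.7]), ([320, 261, 21, 33, 533], [329.7, 277.1])]
```

View pics/cropt.png

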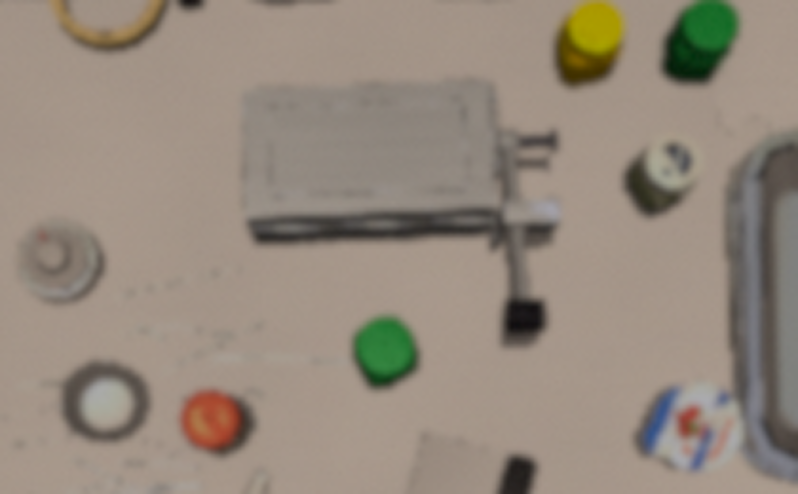

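View pics/crops.png

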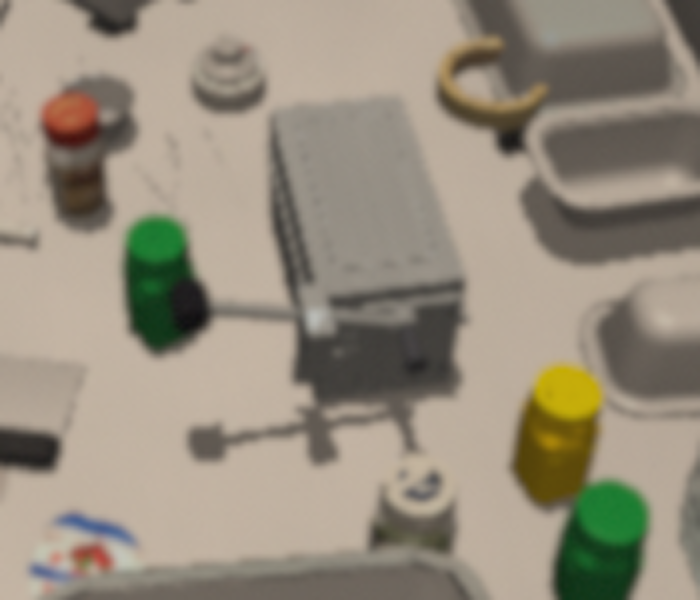

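The crops confirm it. The red cap (212,420) and white cap (671,165) are the loose jars, and the green jar (385,348) is a look-alike standing near the knob (524,316).

Run:
```python
from h import *
C=lambda u,v:(155+u/3.8-.37,130+v/3.8-.37)
S=lambda u,v:(180+u/4-.37,140+v/4-.37)
p=lambda *a:print(*[np.round(x,1) if not isinstance(x,str) else x for x in a])
p("tall top",onz("top",*C(212,420),106),"scene",onz("scene",*S(71,113),106),*tri(C(212,420),S(71,113)))
p("short",onz("top",*C(671,165),98),"scene",onz("scene",*S(420,485),98),*tri(C(671,165),S(420,485)))
p("knob",onz("top",*C(524,316),139),*tri(C(524,316),S(190,305)))
k=[onz("top",*C(u,v),117)for u,v in((247,92),(493,85),(500,208),(246,215))]
p("lid",*k,"mean",np.mean(k,0)); 
p("lid scene",*[onz("scene",*S(u,v),117)for u,v in((270,110),(402,97),(463,280),(302,300))])
p("base front edge z0",onz("top",*C(256,241),0),onz("top",*C(500,232),0), "scene base",onz("scene",*S(300,383),0),onz("scene",*S(458,393),0))
p("green",onz("top",*C(385,345),98)); p("tub",onz("top",*C(697,425),71)); p("cup",onz("top",*C(105,402),37)); p("timer",onz("top",*C(60,258),40))
p("gate",onz("top",*C(530,213),134)); p("y",onz("top",*C(597,27),98),onz("top",*C(708,25),98))
```

```text
tall top [432.7  97.6 106. ] scene [436.5 100.7 106. ] [434.6  97.7 108.3] 4.1
short [ 630.3 -256.6   98. ] scene [ 635.8 -257.    98. ] [ 633.3 -256.8   97. ] 5.3
knob [ 506.4 -135.4  139. ] [ 506.8 -135.   143. ] 1.7
lid [684.4  73.1 117. ] [ 689.7 -117.1  117. ] [ 592.6 -120.9  117. ] [587.5  72.9 117. ] mean [638.5 -23.  117. ]
lid scene [586.2  74.  117. ] [688.6  77.1 117. ] [ 693.4 -112.7  117. ] [ 583.  -117.1  117. ]
base front edge z0 [588.6  72.7   0. ] [ 595.7 -130.5    0. ] scene base [587.4 -96.2  -0. ] [ 700.6 -119.5    0. ]
green [489.9 -32.8  98. ]
tub [ 430.1 -274.5   71. ]
cup [452.2 189.   37. ]
timer [567.8 227.6  40. ]
gate [ 585.3 -142.   134. ]
y [ 742.4 -201.9   98. ] [ 743.9 -290.    98. ]
```

```bash
cat > d.py <<'E'
# d.py: shift (in shares of 120 mm, tool axes) from now to a target; args: b|w x y z of the GRASP point (b = box frame)
import sys
from h import *
from scipy.spatial.transform import Rotation as Ro
O=np.array([640,-22.5,0]);YAW=.027
B=Ro.from_euler("z",YAW).as_matrix()
s=robot.state();q=s["tcp_rot"];T=Ro.from_quat(np.r_[q[1:],q[0]]).as_matrix()
p=s["position"]
print("t",round(s["clock"],2),"tcp",p.round(1),"grasp in box",(B.T@(p+T@[0,0,3]-O)).round(1),"tool y deg",np.degrees(np.arctan2(T[1,1],T[0,1])).round(1),"tilt",np.degrees(np.arccos(-T[2,2])).round(1),"F",s["contact_force"].round(1),"w",round(s["gripper_width"],3),"grip",round(s["grip_force"],1))
a=sys.argv[1:]
while a:
    g=np.array(a[1:4],float); g=O+B@g if a[0]=="b" else g
    print(a[:4],"world",g.round(1),"share",(T.T@(g-[0,0,-3]-p)/120).round(3) if 0 else (T.T@(g-(p+T@[0,0,3]))/120).round(3)); a=a[4:]
E
python3 -m pendant '[{"xyz":[-0.388,-0.92,0],"twist":[0,0,-0.136]},{"xyz":[-0.388,-0.92,0],"twist":[0,0,-0.136]},{"xyz":[-0.388,-0.92,0],"twist":[0,0,-0.136]},{"xyz":[-0.388,-0.92,0],"twist":[0,0,-0.136]}]'
python3 -m pendant '[{"xyz":[0,-1,0],"twist":[0,0,0]},{"xyz":[0,-1,0],"twist":[0,0,0]},{"xyz":[0,-1,0],"twist":[0,0,0]}]'
python3 -m pendant '[{"xyz":[-0.9,-1,0],"twist":[0,0,0]},{"xyz":[-0.9,-1,0],"twist":[0,0,0]},{"xyz":[-0.9,-1,0],"twist":[0,0,0]},{"xyz":[-0.9,-1,0],"twist":[0,0,0]}]'
python3 -m pendant '[{"xyz":[-0.9,-1,0],"twist":[0,0,0]},{"xyz":[-0.9,-1,0],"twist":[0,0,0]},{"xyz":[-0.9,-1,0],"twist":[0,0,0]},{"xyz":[-0.9,-1,0],"twist":[0,0,0]},{"xyz":[-0.9,-1,0],"twist":[0,0,0]}]'
python3 d.py w 505.5 -135.5 139 w 505.5 -135.5 210
```

```text
clock: 0.43
position: [201.7, 356.2, 252.0]
tcp_rot: [-0.002, -0.016, 1.0, -0.004]
contact_force: [-1.2, -1.1, -0.2]
gripper_width: 0.999
grip_force: 0.0
clock: 0.68
position: [206.4, 241.7, 252.6]
tcp_rot: [-0.0, -0.015, 1.0, -0.001]
contact_force: [0.5, -0.3, 0.5]
gripper_width: 1.005
grip_force: 0.0
clock: 1.02
position: [319.5, 125.1, 253.4]
tcp_rot: [0.0, -0.014, 1.0, 0.0]
contact_force: [0.4, 2.2, -0.4]
gripper_width: 0.996
grip_force: 0.0
clock: 1.43
position: [434.7, 6.1, 253.0]
tcp_rot: [0.002, -0.011, 1.0, -0.001]
contact_force: [0.3, -0.1, 0.1]
gripper_width: 0.998
grip_force: 0.0
t 1.43 tcp [434.7   6.1 253. ] grasp in box [-204.4   34.1  250. ] tool y deg 91.3 tilt 0.2 F [ 0.3 -0.1  0.1] w 0.998 grip 0.0
['w', '505.5', '-135.5', '139'] world [ 505.5 -135.5  139. ] share [-0.56  -1.191  0.929]
['w', '505.5', '-135.5', '210'] world [ 505.5 -135.5  210. ] share [-0.562 -1.192  0.338]
```

```bash
python3 -m pendant '[{"xyz":[-0.3,-0.6,0],"twist":[0,0,0]},{"xyz":[-0.56,-1,0],"twist":[0,0,0]},{"xyz":[-0.56,-1,0],"twist":[0,0,0]},{"xyz":[-0.56,-1,0],"twist":[0,0,0]},{"xyz":[-0.56,-1,0],"twist":[0,0,0]}]' >/dev/null
python3 -m pendant '[{"xyz":[0,-0.19,0.3],"twist":[0,0,0]},{"xyz":[0,-0.19,0.6],"twist":[0,0,0]},{"xyz":[0,-0.19,0.93],"twist":[0,0,0]},{"xyz":[0,-0.19,0.93],"twist":[0,0,0]},{"xyz":[0,-0.19,0.93],"twist":[0,0,0]}]'
python3 d.py w 505.5 -135.5 139
python3 - <<'E'
from h import *
a=snapshot("top")[120:240,215:365,::-1];b=snapshot("scene")[150:270,170:320,::-1]
cv2.imwrite("pics/k1.png",cv2.resize(np.hstack([a,b]),(800,320),interpolation=cv2.INTER_CUBIC))
E
```

```text
clock: 2.27
position: [498.1, -128.7, 140.2]
tcp_rot: [-0.003, -0.015, 1.0, 0.001]
contact_force: [0.2, 0.6, 0.5]
gripper_width: 1.005
grip_force: 0.0
t 2.27 tcp [ 498.1 -128.7  140.2] grasp in box [-144.7 -102.3  137.2] tool y deg 91.7 tilt 0.4 F [0.2 0.6 0.5] w 1.005 grip 0.0
['w', '505.5', '-135.5', '139'] world [ 505.5 -135.5  139. ] share [-0.06  -0.059 -0.015]
```

View pics/k1.png

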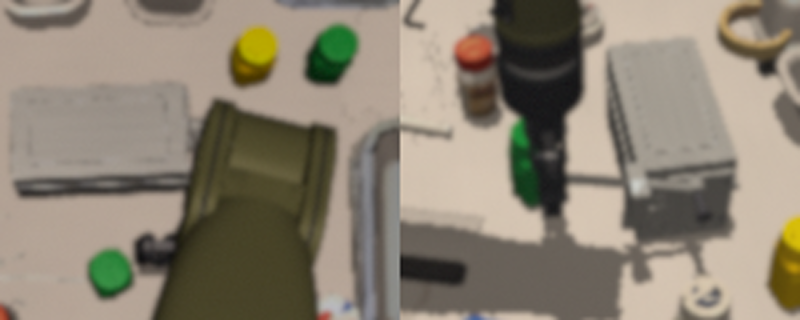

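The fingers straddle the knob at about (545,170) in the crop, clear of the green jar at (525,165). I'll correct the offset and pinch.

```bash
python3 -m pendant '[{"xyz":[-0.06,-0.06,-0.015],"twist":[0,0,0]},{"xyz":[-0.06,-0.06,-0.015],"twist":[0,0,0]},{"xyz":[-0.06,-0.06,-0.015],"twist":[0,0,0]}]' >/dev/null
python3 -m pendant '[{"xyz":[0,0,0],"twist":[0,0,0]},{"xyz":[0,0,0],"twist":[0,0,0]},{"xyz":[0,0,0],"twist":[0,0,0]},{"xyz":[0,0,0],"twist":[0,0,0]},{"xyz":[0,0,0],"twist":[0,0,0]},{"xyz":[0,0,0],"twist":[0,0,0]},{"xyz":[0,0,0],"twist":[0,0,0]},{"xyz":[0,0,0],"twist":[0,0,0]}]' -1
python3 d.py b -138.3 -110 139
```

```text
clock: 3.28
position: [508.4, -137.5, 143.5]
tcp_rot: [-0.0, -0.014, 1.0, 0.0]
contact_force: [-1.9, 0.4, 1.4]
gripper_width: 0.34
grip_force: 63.5
t 3.28 tcp [ 508.4 -137.5  143.5] grasp in box [-134.6 -111.4  140.5] tool y deg 91.6 tilt 0.0 F [-1.9  0.4  1.4] w 0.34 grip 63.5
['b', '-138.3', '-110', '139'] world [ 504.7 -136.2  139. ] share [0.03  0.011 0.013]
```

```bash
python3 -m pendant '[{"xyz":[0.014,0,0.06],"twist":[0,0,0]},{"xyz":[0.028,0,0.12],"twist":[0,0,0]},{"xyz":[0.042,0,0.18],"twist":[0,0,0]},{"xyz":[0.047,0,0.24],"twist":[0,0,0]},{"xyz":[0.052,0,0.31],"twist":[0,0,0]},{"xyz":[0.056,0,0.37],"twist":[0,0,0]},{"xyz":[0.052,0,0.43],"twist":[0,0,0]},{"xyz":[0.047,0,0.49],"twist":[0,0,0]},{"xyz":[0.042,0,0.55],"twist":[0,0,0]},{"xyz":[0.03,0,0.61],"twist":[0,0,0]},{"xyz":[0.015,0,0.67],"twist":[0,0,0]},{"xyz":[0,0,0.735],"twist":[0,0,0]},{"xyz":[0,0,0.735],"twist":[0,0,0]},{"xyz":[0,0,0.735],"twist":[0,0,0]}]'
python3 d.py b -138.3 -110 51
```

```text
clock: 4.45
position: [507.7, -137.5, 55.2]
tcp_rot: [-0.001, -0.014, 1.0, 0.0]
contact_force: [-4.0, 0.6, 3.1]
gripper_width: 0.341
grip_force: 67.4
t 4.45 tcp [ 507.7 -137.5   55.2] grasp in box [-135.3 -111.4   52.2] tool y deg 91.6 tilt 0.1 F [-4.   0.6  3.1] w 0.341 grip 67.4
['b', '-138.3', '-110', '51'] world [ 504.7 -136.2   51. ] share [0.025 0.012 0.01 ]
```

```bash
python3 -m pendant '[{"xyz":[0,0,0.012],"twist":[0,0,0]},{"xyz":[0,-0.05,0.012],"twist":[0,0,0]},{"xyz":[0,-0.1,0.012],"twist":[0,0,0]},{"xyz":[0,-0.15,0.012],"twist":[0,0,0]},{"xyz":[0,-0.195,0.012],"twist":[0,0,0]},{"xyz":[0,-0.195,0.012],"twist":[0,0,0]},{"xyz":[0,-0.195,0.012],"twist":[0,0,0]}]'
python3 d.py b -138.3 -134 51
```

```text
clock: 5.03
position: [509.1, -159.2, 53.8]
tcp_rot: [-0.0, -0.016, 1.0, 0.002]
contact_force: [-3.5, 7.3, 5.1]
gripper_width: 0.34
grip_force: 67.8
t 5.03 tcp [ 509.1 -159.2   53.8] grasp in box [-134.6 -133.1   50.8] tool y deg 91.8 tilt 0.3 F [-3.5  7.3  5.1] w 0.34 grip 67.8
['b', '-138.3', '-134', '51'] world [ 505.4 -160.2   51. ] share [ 0.031 -0.008 -0.002]
```

```bash
python3 -m pendant '[{"xyz":[0.01,0.015,-0.04],"twist":[0,0,0]},{"xyz":[0.02,0.015,-0.08],"twist":[0,0,0]},{"xyz":[0.03,0.015,-0.11],"twist":[0,0,0]},{"xyz":[0.03,0.015,-0.11],"twist":[0,0,0]},{"xyz":[0.03,0.015,-0.11],"twist":[0,0,0]}]'
python3 d.py b -142 -134 65
python3 -m pendant '[{"xyz":[0,0,0],"twist":[0,0,0]},{"xyz":[0,0,0],"twist":[0,0,0]},{"xyz":[0,0,0],"twist":[0,0,0]},{"xyz":[0,0,0],"twist":[0,0,0]},{"xyz":[0,0,0],"twist":[0,0,0]},{"xyz":[0,0,0],"twist":[0,0,0]},{"xyz":[0,0,0],"twist":[0,0,0]},{"xyz":[0,0,0],"twist":[0,0,0]}]' 0.6
python3 -m pendant '[{"xyz":[0.15,0,-0.3],"twist":[0,0,0]},{"xyz":[0.3,0,-0.6],"twist":[0,0,0]},{"xyz":[0.5,0,-1],"twist":[0,0,0]},{"xyz":[0.9,0,-1],"twist":[0,0,0]},{"xyz":[1,0,-1],"twist":[0,0,0]},{"xyz":[1,0,-1],"twist":[0,0,0]}]' 1
python3 - <<'E'
from h import *
a=snapshot("top")[110:240,210:365,::-1];b=snapshot("scene")[130:260,170:325,::-1]
cv2.imwrite("pics/k2.png",cv2.resize(np.hstack([a,b]),(800,335),interpolation=cv2.INTER_CUBIC))
E
python3 d.py w 632 -256.7 91 w 632 -256.7 170
```

```text
clock: 5.45
position: [505.8, -159.0, 67.1]
tcp_rot: [0.0, -0.014, 1.0, 0.0]
contact_force: [0.7, 3.5, -1.4]
gripper_width: 0.337
grip_force: 66.8
t 5.45 tcp [ 505.8 -159.    67.1] grasp in box [-137.8 -132.9   64.1] tool y deg 91.6 tilt 0.0 F [ 0.7  3.5 -1.4] w 0.337 grip 66.8
['b', '-142', '-134', '65'] world [ 501.7 -160.3   65. ] share [ 0.035 -0.009 -0.008]
clock: 6.12
position: [505.8, -159.3, 67.1]
tcp_rot: [0.0, -0.014, 1.0, -0.0]
contact_force: [0.4, 0.4, -0.3]
gripper_width: 0.801
grip_force: 0.0
clock: 6.62
position: [380.8, -161.9, 187.9]
tcp_rot: [-0.001, -0.013, 1.0, 0.0]
contact_force: [-0.3, 0.1, -0.6]
gripper_width: 0.999
grip_force: 0.0
t 6.72 tcp [ 385.4 -162.7  187.5] grasp in box [-258.3 -133.3  184.5] tool y deg 91.6 tilt 0.1 F [-0.2  0.7 -0.6] w 0.999 grip 0.0
['w', '632', '-256.7', '91'] world [ 632.  -256.7   91. ] share [-2.032 -0.839  0.783]
['w', '632', '-256.7', '170'] world [ 632.  -256.7  170. ] share [-2.033 -0.839  0.125]
```

View pics/k2.png

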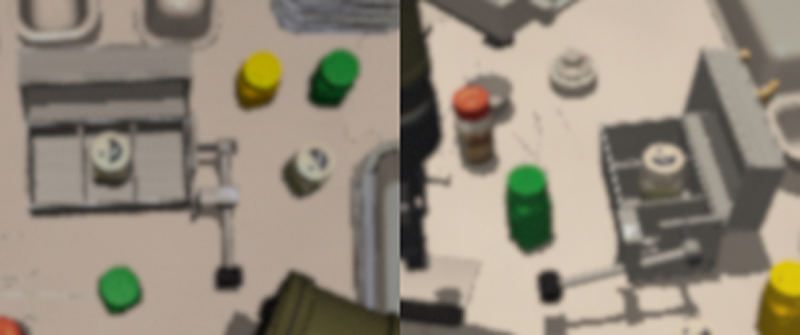

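The lid stands open with its knob resting out at (228,275) in the crop. The right-hand jar with the white cap is at (312,163), and the bays run from x = 30 to 188.

```bash
python3 -m pendant '[{"xyz":[-0.1,-0.2,0],"twist":[0,0,0.04]},{"xyz":[-0.2,-0.4,0],"twist":[0,0,0.08]},{"xyz":[-0.3,-0.6,0],"twist":[0,0,0.12]},{"xyz":[-0.4,-0.84,0],"twist":[0,0,0.16]},{"xyz":[-0.5,-0.84,0],"twist":[0,0,0.2]},{"xyz":[-0.6,-0.84,0],"twist":[0,0,0.24]},{"xyz":[-0.7,-0.84,0],"twist":[0,0,0.28]},{"xyz":[-0.8,-0.84,0],"twist":[0,0,0.32]},{"xyz":[-0.9,-0.84,0],"twist":[0,0,0.36]},{"xyz":[-1,-0.84,0],"twist":[0,0,0.4]},{"xyz":[-1,-0.84,0],"twist":[0,0,0.44]},{"xyz":[-1,-0.84,0],"twist":[0,0,0.48]},{"xyz":[-1,-0.84,0],"twist":[0,0,0.5]},{"xyz":[-1,-0.84,0],"twist":[0,0,0.5]}]' 1 >/dev/null
python3 -m pendant '[{"xyz":[0,0.3,0],"twist":[0,0,0]},{"xyz":[0,0.6,0],"twist":[0,0,0]},{"xyz":[0,0.9,0],"twist":[0,0,0]},{"xyz":[0,1,0],"twist":[0,0,0]},{"xyz":[0,1,0],"twist":[0,0,0]}]' >/dev/null
python3 d.py w 632 -256.7 91
python3 - <<'E'
from h import *
C=lambda u,v:(210+u/2.58-.4,110+v/2.58-.4)
for u,v,z in((30,210,70),(188,207,70),(30,122,70),(188,122,70),(110,152,101),(312,160,98),(228,275,70)): print(u,v,onz("top",*C(u,v),z).round(1))
E
```

```text
t 8.3 tcp [ 632.7 -256.1  185.3] grasp in box [ -13.6 -233.4  182.3] tool y deg 1.9 tilt 0.1 F [-0.9  0.2 -1. ] w 0.999 grip 0.0
['w', '632', '-256.7', '91'] world [ 632.  -256.7   91. ] share [-0.004 -0.007  0.761]
30 210 [582.2  70.5  70. ]
188 207 [ 585.3 -113.4   70. ]
30 122 [687.7  71.5  70. ]
188 122 [ 687.5 -115.    70. ]
110 152 [643.8 -22.5 101. ]
312 160 [ 634.7 -254.7   98. ]
228 275 [ 505.4 -158.2   70. ]
```

```bash
python3 -m pendant '[{"xyz":[0,0,0.25],"twist":[0,0,0]},{"xyz":[0,0,0.5],"twist":[0,0,0]},{"xyz":[0.005,0,0.7],"twist":[0,0,0]},{"xyz":[0.005,0,0.765],"twist":[0,0,0]},{"xyz":[0.005,0,0.765],"twist":[0,0,0]},{"xyz":[0.005,0,0.765],"twist":[0,0,0]}]' >/dev/null
python3 -m pendant '[{"xyz":[0,0,0],"twist":[0,0,0]},{"xyz":[0,0,0],"twist":[0,0,0]},{"xyz":[0,0,0],"twist":[0,0,0]},{"xyz":[0,0,0],"twist":[0,0,0]},{"xyz":[0,0,0],"twist":[0,0,0]},{"xyz":[0,0,0],"twist":[0,0,0]},{"xyz":[0,0,0],"twist":[0,0,0]}]' -1
python3 d.py w 632 -256.7 91
```

```text
clock: 9.38
position: [630.1, -256.6, 97.5]
tcp_rot: [0.002, 0.697, 0.717, 0.001]
contact_force: [1.2, -0.5, 5.9]
gripper_width: 0.518
grip_force: 60.0
t 9.38 tcp [ 630.1 -256.6   97.5] grasp in box [ -16.2 -233.8   94.5] tool y deg 1.6 tilt 0.3 F [ 1.2 -0.5  5.9] w 0.518 grip 60.0
['w', '632', '-256.7', '91'] world [ 632.  -256.7   91. ] share [-0.001  0.015  0.029]
```

```bash
python3 -m pendant '[{"xyz":[0,0,-0.08],"twist":[0,0,0]},{"xyz":[0,0,-0.25],"twist":[0,0,0]},{"xyz":[0,0,-0.45],"twist":[0,0,0]},{"xyz":[0,0,-0.65],"twist":[0,0,0]},{"xyz":[0,0,-0.85],"twist":[0,0,0]},{"xyz":[0,0,-1],"twist":[0,0,0]},{"xyz":[0,0,-1],"twist":[0,0,0]}]' >/dev/null
python3 -m pendant '[{"xyz":[0,0,-0.1],"twist":[0,0,0]},{"xyz":[0,0,-0.3],"twist":[0,0,0]},{"xyz":[0,0,-0.35],"twist":[0,0,0]},{"xyz":[0,0,-0.35],"twist":[0,0,0]}]'
python3 d.py b -12 -63 250
python3 - <<'E'
from h import *
b=snapshot("scene")[110:300,190:390,::-1]
cv2.imwrite("pics/k3.png",cv2.resize(b,(632,600),interpolation=cv2.INTER_CUBIC))
E
```

```text
clock: 10.3
position: [629.3, -256.3, 258.5]
tcp_rot: [0.001, 0.697, 0.717, 0.001]
contact_force: [0.0, 0.6, -1.1]
gripper_width: 0.517
grip_force: 60.7
t 10.3 tcp [ 629.3 -256.3  258.5] grasp in box [ -17.  -233.4  255.5] tool y deg 1.6 tilt 0.2 F [ 0.   0.6 -1.1] w 0.517 grip 60.7
['b', '-12', '-63', '250'] world [629.7 -85.8 250. ] share [1.42  0.044 0.044]
```

View pics/k3.png

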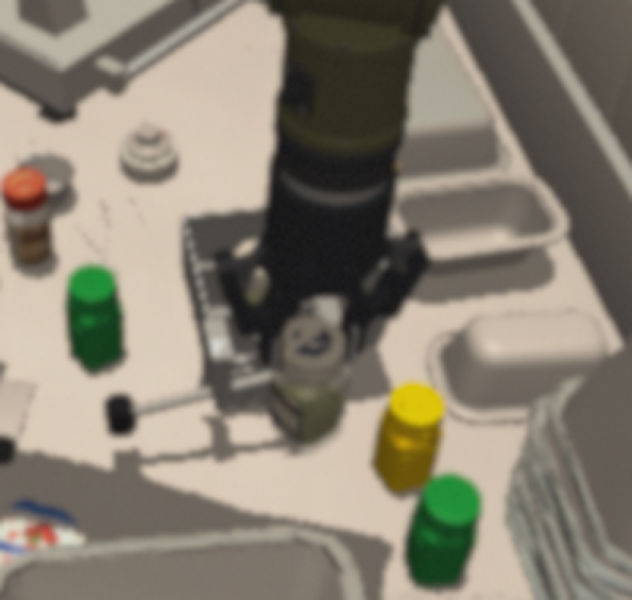

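The jar hangs upright in the grip, its cap at (310,342) in the crop. I'll carry it over the right bay and check its offset from this view.

```bash
python3 -m pendant '[{"xyz":[0.2,0,0],"twist":[0,0,0]},{"xyz":[0.45,0,0],"twist":[0,0,0]},{"xyz":[0.7,0.02,0],"twist":[0,0,0]},{"xyz":[0.9,0.04,0],"twist":[0,0,0]},{"xyz":[1,0.04,0],"twist":[0,0,0]},{"xyz":[1,0.04,0],"twist":[0,0,0]}]' >/dev/null
python3 -m pendant '[{"xyz":[0.2,0,0],"twist":[0,0,0]},{"xyz":[0.35,0,0],"twist":[0,0,0]},{"xyz":[0.42,0,0],"twist":[0,0,0]},{"xyz":[0.42,0,0],"twist":[0,0,0]},{"xyz":[0.42,0,0],"twist":[0,0,0]}]'
python3 d.py b -12 -63 190 b -12 -63 98
python3 - <<'E'
from h import *
print(onz("scene",190+310/3.16-.3,110+342/3.16-.3,259))
s=snapshot("scene");t=snapshot("top")
print(px("scene",[629.7,-85.8,250]),px("top",[629.7,-85.8,250]))
b=s[90:220,200:350,::-1];a=t[90:220,230:380,::-1]
cv2.imwrite("pics/k4.png",cv2.resize(np.hstack([a,b]),(800,347),interpolation=cv2.INTER_CUBIC))
E
```

```text
clock: 11.27
position: [628.4, -86.5, 256.8]
tcp_rot: [0.0, 0.697, 0.717, -0.001]
contact_force: [0.6, -0.2, -1.2]
gripper_width: 0.513
grip_force: 60.7
t 11.27 tcp [628.4 -86.5 256.8] grasp in box [-13.4 -63.6 253.8] tool y deg 1.6 tilt 0.1 F [ 0.6 -0.2 -1.2] w 0.513 grip 60.7
['b', '-12', '-63', '190'] world [629.7 -85.8 190. ] share [0.006 0.012 0.532]
['b', '-12', '-63', '98'] world [629.7 -85.8  98. ] share [0.007 0.012 1.298]
[ 629.1943612  -256.28562019  259.        ]
[273.36810536 167.97039879] [276.70136485 160.4437206 ]
```

View pics/k4.png

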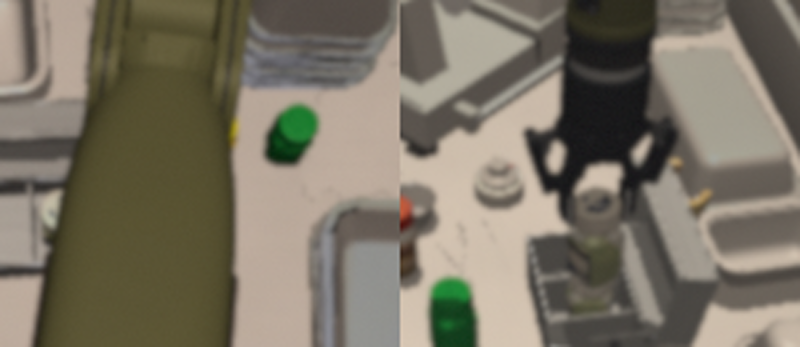

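The jar sits centred over the right bay at (595,245) in the crop, clear of the lid. Lowering it.

```bash
python3 -m pendant '[{"xyz":[0,0,0.15],"twist":[0,0,0]},{"xyz":[0.004,0.01,0.3],"twist":[0,0,0]},{"xyz":[0.004,0.01,0.45],"twist":[0,0,0]},{"xyz":[0.004,0.01,0.55],"twist":[0,0,0]},{"xyz":[0.004,0.01,0.65],"twist":[0,0,0]},{"xyz":[0.004,0.01,0.75],"twist":[0,0,0]},{"xyz":[0.004,0.01,0.85],"twist":[0,0,0]},{"xyz":[0.004,0.01,0.92],"twist":[0,0,0]},{"xyz":[0.004,0.01,0.92],"twist":[0,0,0]}]'
python3 -m pendant '[{"xyz":[0,0,0.1],"twist":[0,0,0]},{"xyz":[0,0,0.2],"twist":[0,0,0]},{"xyz":[0,0,0.3],"twist":[0,0,0]},{"xyz":[0,0,0.35],"twist":[0,0,0]},{"xyz":[0,0,0.35],"twist":[0,0,0]}]'
python3 d.py b -12 -63 97.5
```

```text
clock: 12.12
position: [628.3, -85.8, 144.7]
tcp_rot: [-0.001, 0.697, 0.717, -0.001]
contact_force: [-0.7, 0.6, -1.1]
gripper_width: 0.517
grip_force: 60.9
clock: 12.53
position: [628.9, -85.3, 103.8]
tcp_rot: [-0.001, 0.697, 0.717, -0.001]
contact_force: [0.0, 0.3, -1.2]
gripper_width: 0.515
grip_force: 60.9
t 12.53 tcp [628.9 -85.3 103.8] grasp in box [-12.8 -62.5 100.8] tool y deg 1.6 tilt 0.1 F [ 0.   0.3 -1.2] w 0.515 grip 60.9
['b', '-12', '-63', '97.5'] world [629.7 -85.8  97.5] share [-0.004  0.007  0.027]
```

```bash
python3 -m pendant '[{"xyz":[0,0,0.01],"twist":[0,0,0]},{"xyz":[0,0,0.02],"twist":[0,0,0]},{"xyz":[0,0,0.025],"twist":[0,0,0]},{"xyz":[0,0,0.025],"twist":[0,0,0]}]'
python3 -m pendant '[{"xyz":[0,0,0.008],"twist":[0,0,0]},{"xyz":[0,0,0.016],"twist":[0,0,0]},{"xyz":[0,0,0.016],"twist":[0,0,0]}]'
```

```text
clock: 12.87
position: [630.2, -85.2, 102.5]
tcp_rot: [0.001, 0.697, 0.717, 0.0]
contact_force: [-0.1, -0.1, -1.2]
gripper_width: 0.519
grip_force: 60.9
clock: 13.12
position: [630.1, -85.2, 100.5]
tcp_rot: [0.001, 0.697, 0.717, 0.0]
contact_force: [1.0, 0.4, 0.3]
gripper_width: 0.514
grip_force: 61.1
```

```bash
python3 -m pendant '[{"xyz":[0,0,0.006],"twist":[0,0,0]},{"xyz":[0,0,0.006],"twist":[0,0,0]},{"xyz":[0,0,0.006],"twist":[0,0,0]}]'
python3 -m pendant '[{"xyz":[0,0,0],"twist":[0,0,0]},{"xyz":[0,0,0],"twist":[0,0,0]},{"xyz":[0,0,0],"twist":[0,0,0]},{"xyz":[0,0,0],"twist":[0,0,0]}]' 0.5
python3 -m pendant '[{"xyz":[0,0,-0.1],"twist":[0,0,0]},{"xyz":[0,0,-0.3],"twist":[0,0,0]},{"xyz":[0,0,-0.6],"twist":[0,0,0]},{"xyz":[0,0,-0.9],"twist":[0,0,0]},{"xyz":[0,0,-1],"twist":[0,0,0]},{"xyz":[0,0,-1],"twist":[0,0,0]}]'
python3 d.py w 433.5 97.7 180 w 433.5 97.7 98
```

```text
clock: 13.37
position: [630.2, -85.2, 100.4]
tcp_rot: [0.001, 0.697, 0.717, 0.0]
contact_force: [-0.0, 0.7, 4.7]
gripper_width: 0.515
grip_force: 61.4
clock: 13.7
position: [629.5, -85.0, 99.0]
tcp_rot: [-0.0, 0.697, 0.717, -0.0]
contact_force: [-0.2, 0.0, 0.1]
gripper_width: 0.746
grip_force: 0.0
clock: 14.2
position: [632.2, -85.4, 223.9]
tcp_rot: [0.003, 0.697, 0.717, 0.003]
contact_force: [0.3, 0.1, -0.5]
gripper_width: 0.75
grip_force: 0.0
t 14.2 tcp [632.2 -85.4 223.9] grasp in box [ -9.4 -62.7 220.9] tool y deg 1.6 tilt 0.5 F [ 0.3  0.1 -0.5] w 0.75 grip 0.0
['w', '433.5', '97.7', '180'] world [433.5  97.7 180. ] share [ 1.573 -1.615  0.325]
['w', '433.5', '97.7', '98'] world [433.5  97.7  98. ] share [ 1.574 -1.621  1.008]
```

```bash
python3 -m pendant '[{"xyz":[0.2,-0.2,0],"twist":[0,0,0]},{"xyz":[0.4,-0.4,0],"twist":[0,0,0]},{"xyz":[0.6,-0.6,0],"twist":[0,0,0]},{"xyz":[0.8,-0.8,0],"twist":[0,0,0]},{"xyz":[0.8,-0.8,0],"twist":[0,0,0]}]' 1 >/dev/null
python3 -m pendant '[{"xyz":[0.2,-0.2,0],"twist":[0,0,0]},{"xyz":[0.4,-0.4,0.1],"twist":[0,0,0]},{"xyz":[0.6,-0.6,0.2],"twist":[0,0,0]},{"xyz":[0.77,-0.81,0.3],"twist":[0,0,0]},{"xyz":[0.77,-0.81,0.3],"twist":[0,0,0]},{"xyz":[0.77,-0.81,0.3],"twist":[0,0,0]},{"xyz":[0.77,-0.81,0.3],"twist":[0,0,0]}]' >/dev/null
python3 d.py w 433.5 97.7 98
python3 - <<'E'
from h import *
a=snapshot("top")[110:240,190:345,::-1];b=snapshot("scene")[130:260,170:325,::-1]
cv2.imwrite("pics/k5.png",cv2.resize(np.hstack([a,b]),(800,335),interpolation=cv2.INTER_CUBIC))
E
```

```text
t 15.2 tcp [431.6  97.7 182.9] grasp in box [-205.   125.8  179.9] tool y deg 1.7 tilt 0.0 F [-0.3  0.6 -1. ] w 1.002 grip 0.0
['w', '433.5', '97.7', '98'] world [433.5  97.7  98. ] share [-0.     0.015  0.682]
```

View pics/k5.png

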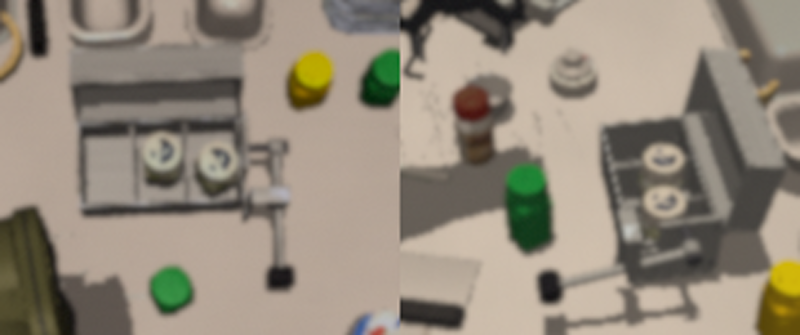

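The short jar stands in the right bay at (216,160), next to the middle jar at (161,152), with the lid still open. Descending on the tall jar.

```bash
python3 -m pendant '[{"xyz":[0,0.01,0.25],"twist":[0,0,0]},{"xyz":[0,0.015,0.5],"twist":[0,0,0]},{"xyz":[0,0.015,0.65],"twist":[0,0,0]},{"xyz":[0,0.015,0.68],"twist":[0,0,0]},{"xyz":[0,0.015,0.68],"twist":[0,0,0]},{"xyz":[0,0.015,0.68],"twist":[0,0,0]}]'
python3 -m pendant '[{"xyz":[0,0,0],"twist":[0,0,0]},{"xyz":[0,0,0],"twist":[0,0,0]},{"xyz":[0,0,0],"twist":[0,0,0]},{"xyz":[0,0,0],"twist":[0,0,0]},{"xyz":[0,0,0],"twist":[0,0,0]},{"xyz":[0,0,0],"twist":[0,0,0]},{"xyz":[0,0,0],"twist":[0,0,0]}]' -1
python3 -m pendant '[{"xyz":[0,0,-0.08],"twist":[0,0,0]},{"xyz":[0,0,-0.25],"twist":[0,0,0]},{"xyz":[0,0,-0.45],"twist":[0,0,0]},{"xyz":[0,0,-0.65],"twist":[0,0,0]},{"xyz":[0,0,-0.85],"twist":[0,0,0]},{"xyz":[0,0,-1],"twist":[0,0,0]},{"xyz":[0,0,-1],"twist":[0,0,0]},{"xyz":[0,0,-1],"twist":[0,0,0]}]' 
python3 d.py b -12 63 230
```

```text
clock: 15.8
position: [434.3, 97.7, 102.4]
tcp_rot: [0.0, 0.697, 0.717, 0.001]
contact_force: [0.1, -0.2, 0.2]
gripper_width: 0.997
grip_force: 0.0
clock: 16.38
position: [433.9, 98.1, 102.9]
tcp_rot: [0.001, 0.697, 0.717, 0.001]
contact_force: [-0.6, 0.1, 5.8]
gripper_width: 0.506
grip_force: 60.3
clock: 17.05
position: [433.7, 98.1, 222.5]
tcp_rot: [0.001, 0.697, 0.717, 0.001]
contact_force: [-0.7, 0.5, -0.5]
gripper_width: 0.499
grip_force: 61.2
t 17.05 tcp [433.7  98.1 222.5] grasp in box [-203.   126.1  219.5] tool y deg 1.6 tilt 0.2 F [-0.7  0.5 -0.5] w 0.499 grip 61.2
['b', '-12', '63', '230'] world [626.3  40.2 230. ] share [-0.529  1.591 -0.083]
```

Run:
```python
from h import *
im=snapshot("scene")[...,::-1].copy();h=cv2.cvtColor(im,cv2.COLOR_BGR2HSV);H,S,V=cv2.split(h)
m=((H<12)|(H>170))&(S>110)&(V>40); m[:,:120]=0;m[:,300:]=0
print([b for b in blobs(m,10) if b[0][1]>60])
print("table",px("scene",[433.5,97.7,106]),"held",px("scene",[433.7,98.1,226]),px("scene",[433.7,98.1,206]))
print(robot.state()["contact_force"])
```

```text
[([186, 132, 15, 14, 173], [193.1, 138.4]), ([199, 277, 8, 5, 25], [203.0, 278.6])]
table [196.42399424 168.61281534] held [192.6006713  136.60664395] [193.29304422 142.29359592]
[-0.07142793  0.63073412 -1.18929025]
```

```bash
python3 -m pendant '[{"xyz":[-0.05,0.15,0],"twist":[0,0,0]},{"xyz":[-0.13,0.4,0],"twist":[0,0,0]},{"xyz":[-0.22,0.65,0],"twist":[0,0,0]},{"xyz":[-0.27,0.8,0],"twist":[0,0,0]},{"xyz":[-0.27,0.8,0],"twist":[0,0,0]}]' >/dev/null
python3 -m pendant '[{"xyz":[-0.06,0.2,0],"twist":[0,0,0]},{"xyz":[-0.14,0.45,0],"twist":[0,0,0]},{"xyz":[-0.22,0.7,0],"twist":[0,0,0]},{"xyz":[-0.26,0.79,0],"twist":[0,0,0]},{"xyz":[-0.26,0.79,0],"twist":[0,0,0]},{"xyz":[-0.26,0.79,0],"twist":[0,0,0]}]' 
python3 d.py b -12 63.5 103
python3 - <<'E'
from h import *
im=snapshot("scene")[...,::-1].copy();H,S,V=cv2.split(cv2.cvtColor(im,cv2.COLOR_BGR2HSV))
m=((H<12)|(H>170))&(S>110)&(V>40); m[:,:180]=0;m[:,330:]=0
print([b for b in blobs(m,10) if b[0][1]>60], px("scene",[626.3,40.2,224]))
E
```

```text
clock: 18.02
position: [624.2, 39.7, 219.5]
tcp_rot: [-0.002, 0.697, 0.717, -0.002]
contact_force: [-1.0, -0.2, -1.4]
gripper_width: 0.5
grip_force: 61.4
t 18.02 tcp [624.2  39.7 219.5] grasp in box [-14.2  62.6 216.5] tool y deg 1.6 tilt 0.3 F [-1.  -0.2 -1.4] w 0.5 grip 61.4
['b', '-12', '63.5', '103'] world [626.3  40.7 103. ] share [0.008 0.022 0.946]
[([256, 141, 15, 14, 167], [263.0, 147.6]), ([199, 277, 8, 5, 24], [203.0, 278.5])] [263.41942869 145.00335826]
```

Red cap at (263,148) matches the predicted (263,145). Lowering in.

```bash
python3 -m pendant '[{"xyz":[0.004,0,0.12],"twist":[0,0,0]},{"xyz":[0.006,0.01,0.25],"twist":[0,0,0]},{"xyz":[0.006,0.01,0.35],"twist":[0,0,0]},{"xyz":[0.006,0.01,0.45],"twist":[0,0,0]},{"xyz":[0.006,0.01,0.55],"twist":[0,0,0]},{"xyz":[0.006,0.01,0.65],"twist":[0,0,0]},{"xyz":[0.006,0.01,0.75],"twist":[0,0,0]},{"xyz":[0.006,0.01,0.85],"twist":[0,0,0]},{"xyz":[0.006,0.01,0.91],"twist":[0,0,0]},{"xyz":[0.006,0.01,0.91],"twist":[0,0,0]},{"xyz":[0.006,0.01,0.91],"twist":[0,0,0]}]'
python3 -m pendant '[{"xyz":[0,0,0.01],"twist":[0,0,0]},{"xyz":[0,0,0.02],"twist":[0,0,0]},{"xyz":[0,0,0.03],"twist":[0,0,0]},{"xyz":[0,0,0.03],"twist":[0,0,0]}]'
python3 d.py b -12 63 103
```

```text
clock: 18.98
position: [625.5, 40.8, 112.3]
tcp_rot: [-0.001, 0.697, 0.717, -0.001]
contact_force: [0.5, 0.3, -0.6]
gripper_width: 0.5
grip_force: 61.4
clock: 19.32
position: [626.8, 40.5, 109.1]
tcp_rot: [0.0, 0.697, 0.717, 0.0]
contact_force: [-0.1, 0.6, -1.3]
gripper_width: 0.498
grip_force: 61.4
t 19.32 tcp [626.8  40.5 109.1] grasp in box [-11.5  63.3 106.1] tool y deg 1.6 tilt 0.0 F [-0.1  0.6 -1.3] w 0.498 grip 61.4
['b', '-12', '63', '103'] world [626.3  40.2 103. ] share [-0.002 -0.004  0.026]
```

```bash
python3 -m pendant '[{"xyz":[0,0,0.01],"twist":[0,0,0]},{"xyz":[0,0,0.02],"twist":[0,0,0]},{"xyz":[0,0,0.02],"twist":[0,0,0]},{"xyz":[0,0,0.02],"twist":[0,0,0]}]'|grep -A3 -E 'pos|cont'
python3 -m pendant '[{"xyz":[0,0,0.008],"twist":[0,0,0]},{"xyz":[0,0,0.012],"twist":[0,0,0]},{"xyz":[0,0,0.012],"twist":[0,0,0]}]'|grep -E 'pos|cont'
```

```text
position: [626.6, 40.5, 106.3]
tcp_rot: [-0.0, 0.697, 0.717, -0.0]
contact_force: [-0.1, -0.4, -1.0]
gripper_width: 0.502
grip_force: 61.4
position: [626.8, 40.5, 105.9]
contact_force: [-1.1, 0.5, 4.4]
```

```bash
python3 -m pendant '[{"xyz":[0,0,0],"twist":[0,0,0]},{"xyz":[0,0,0],"twist":[0,0,0]},{"xyz":[0,0,0],"twist":[0,0,0]},{"xyz":[0,0,0],"twist":[0,0,0]}]' 0.5|tail -3
python3 -m pendant '[{"xyz":[0,0,-0.1],"twist":[0,0,0]},{"xyz":[0,0,-0.3],"twist":[0,0,0]},{"xyz":[0,0,-0.6],"twist":[0,0,0]},{"xyz":[0,0,-0.9],"twist":[0,0,0]},{"xyz":[0,0,-1],"twist":[0,0,0]},{"xyz":[0,0,-1],"twist":[0,0,0]}]' >/dev/null
python3 -m pendant '[{"xyz":[0,-0.3,0],"twist":[0,0,-0.04]},{"xyz":[0,-0.6,0],"twist":[0,0,-0.08]},{"xyz":[0,-0.9,0],"twist":[0,0,-0.12]},{"xyz":[-0.1,-1,0],"twist":[0,0,-0.16]},{"xyz":[-0.2,-1,0],"twist":[0,0,-0.2]},{"xyz":[-0.3,-1,0],"twist":[0,0,-0.24]},{"xyz":[-0.4,-1,0],"twist":[0,0,-0.28]},{"xyz":[-0.5,-1,0],"twist":[0,0,-0.32]},{"xyz":[-0.6,-1,0],"twist":[0,0,-0.36]},{"xyz":[-0.7,-1,0],"twist":[0,0,-0.4]},{"xyz":[-0.8,-1,0],"twist":[0,0,-0.44]},{"xyz":[-0.9,-1,0],"twist":[0,0,-0.48]},{"xyz":[-1,-1,0],"twist":[0,0,-0.5]},{"xyz":[-1,-1,0],"twist":[0,0,-0.5]}]' 1
python3 - <<'E'
from h import *
a=snapshot("top")[110:240,190:345,::-1];b=snapshot("scene")[130:260,170:325,::-1]
cv2.imwrite("pics/k6.png",cv2.resize(np.hstack([a,b]),(800,335),interpolation=cv2.INTER_CUBIC))
E
python3 d.py w 505.8 -159.3 64.1
```

```text
contact_force: [-0.1, -0.5, 0.2]
gripper_width: 0.75
grip_force: 0.0
clock: 21.9
position: [509.5, -84.4, 223.6]
tcp_rot: [-0.001, -0.014, 1.0, -0.0]
contact_force: [-0.2, 0.2, 0.2]
gripper_width: 0.997
grip_force: 0.0
t 22.0 tcp [509.4 -82.8 223.9] grasp in box [-132.1  -56.7  220.9] tool y deg 91.5 tilt 0.1 F [ 0.8  0.2 -0.2] w 1.0 grip 0.0
['w', '505.8', '-159.3', '64.1'] world [ 505.8 -159.3   64.1] share [ 0.044 -0.638  1.306]
```

View pics/k6.png

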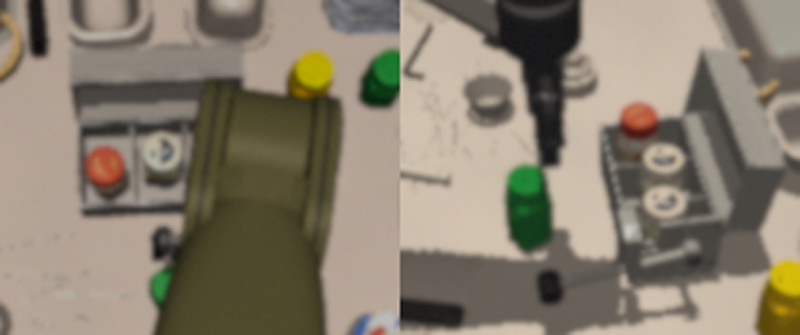

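All three jars are upright in their bays (red cap at (105,165)), and the knob is still caught. Now back to the knob.

```bash
python3 -m pendant '[{"xyz":[0.04,-0.3,0],"twist":[0,0,0]},{"xyz":[0.04,-0.64,0.1],"twist":[0,0,0]},{"xyz":[0.04,-0.64,0.4],"twist":[0,0,0]},{"xyz":[0.04,-0.64,0.7],"twist":[0,0,0]},{"xyz":[0.04,-0.64,0.9],"twist":[0,0,0]},{"xyz":[0.04,-0.64,0.9],"twist":[0,0,0]}]' 
python3 d.py w 505.8 -159.3 64.1
python3 -m pendant '[{"xyz":[0,0,0.2],"twist":[0,0,0]},{"xyz":[0,0,0.4],"twist":[0,0,0]},{"xyz":[0,0,0.4],"twist":[0,0,0]},{"xyz":[0,0,0.4],"twist":[0,0,0]}]' >/dev/null
python3 d.py w 505.8 -159.3 64.1
```

```text
clock: 22.5
position: [503.0, -157.8, 111.6]
tcp_rot: [-0.005, -0.014, 1.0, 0.002]
contact_force: [-1.0, 0.1, -1.0]
gripper_width: 1.003
grip_force: 0.0
t 22.5 tcp [ 503.  -157.8  111.6] grasp in box [-140.6 -131.6  108.6] tool y deg 91.6 tilt 0.6 F [-1.   0.1 -1. ] w 1.003 grip 0.0
['w', '505.8', '-159.3', '64.1'] world [ 505.8 -159.3   64.1] share [-0.027 -0.015  0.371]
t 22.83 tcp [ 507.  -159.    69.2] grasp in box [-136.6 -132.8   66.2] tool y deg 91.6 tilt 0.1 F [-0.3  0.2  0.1] w 0.997 grip 0.0
['w', '505.8', '-159.3', '64.1'] world [ 505.8 -159.3   64.1] share [ 0.01  -0.003  0.018]
```

```bash
python3 -m pendant '[{"xyz":[0.01,0,0.02],"twist":[0,0,0]},{"xyz":[0.01,0,0.02],"twist":[0,0,0]},{"xyz":[0.01,0,0.02],"twist":[0,0,0]},{"xyz":[0.01,0,0.02],"twist":[0,0,0]},{"xyz":[0.01,0,0.02],"twist":[0,0,0]},{"xyz":[0.01,0,0.02],"twist":[0,0,0]},{"xyz":[0.01,0,0.02],"twist":[0,0,0]},{"xyz":[0.01,0,0.02],"twist":[0,0,0]},{"xyz":[0.01,0,0.02],"twist":[0,0,0]}]' -1 |tail -4
python3 d.py
python3 -m pendant '[{"xyz":[-0.01,0,0.04],"twist":[0,0,0]},{"xyz":[-0.02,0,0.08],"twist":[0,0,0]},{"xyz":[-0.03,0,0.115],"twist":[0,0,0]},{"xyz":[-0.03,0,0.125],"twist":[0,0,0]},{"xyz":[-0.03,0,0.125],"twist":[0,0,0]}]' >/dev/null
python3 d.py
```

```text
tcp_rot: [0.001, -0.014, 1.0, 0.0]
contact_force: [1.3, 2.2, 3.7]
gripper_width: 0.342
grip_force: 61.9
t 23.58 tcp [ 507.1 -159.7   67.1] grasp in box [-136.5 -133.5   64.1] tool y deg 91.7 tilt 0.1 F [1.3 2.2 3.7] w 0.342 grip 61.9
t 24.0 tcp [ 510.8 -159.3   52. ] grasp in box [-132.9 -133.2   49. ] tool y deg 91.7 tilt 0.1 F [-1.2  4.1  9.8] w 0.343 grip 62.8
```

```bash
python3 -m pendant '[{"xyz":[0,0.05,0],"twist":[0,0,0]},{"xyz":[0,0.1,0],"twist":[0,0,0]},{"xyz":[0,0.15,0],"twist":[0,0,0]},{"xyz":[0,0.19,0],"twist":[0,0,0]},{"xyz":[0,0.2,0],"twist":[0,0,0]},{"xyz":[0,0.2,0],"twist":[0,0,0]},{"xyz":[0,0.2,0],"twist":[0,0,0]}]' >/dev/null
python3 d.py b -138.3 -110 139
```

```text
t 24.58 tcp [ 509.8 -136.3   52.3] grasp in box [-133.2 -110.2   49.3] tool y deg 91.6 tilt 0.1 F [-2.   0.2  7.2] w 0.341 grip 62.2
['b', '-138.3', '-110', '139'] world [ 504.7 -136.2  139. ] share [ 0.041  0.001 -0.748]
```

```bash
python3 -m pendant '[{"xyz":[0.01,0,-0.03],"twist":[0,0,0]},{"xyz":[0.015,0,-0.065],"twist":[0,0,0]},{"xyz":[0.02,0,-0.1],"twist":[0,0,0]},{"xyz":[0.03,0,-0.14],"twist":[0,0,0]},{"xyz":[0.042,0,-0.18],"twist":[0,0,0]},{"xyz":[0.046,0,-0.22],"twist":[0,0,0]},{"xyz":[0.05,0,-0.26],"twist":[0,0,0]},{"xyz":[0.053,0,-0.3],"twist":[0,0,0]},{"xyz":[0.055,0,-0.34],"twist":[0,0,0]},{"xyz":[0.056,0,-0.38],"twist":[0,0,0]},{"xyz":[0.055,0,-0.42],"twist":[0,0,0]},{"xyz":[0.053,0,-0.46],"twist":[0,0,0]},{"xyz":[0.05,0,-0.5],"twist":[0,0,0]},{"xyz":[0.045,0,-0.54],"twist":[0,0,0]},{"xyz":[0.04,0,-0.58],"twist":[0,0,0]},{"xyz":[0.03,0,-0.62],"twist":[0,0,0]},{"xyz":[0.02,0,-0.66],"twist":[0,0,0]},{"xyz":[0.01,0,-0.7],"twist":[0,0,0]},{"xyz":[0.01,0,-0.735],"twist":[0,0,0]},{"xyz":[0.01,0,-0.735],"twist":[0,0,0]}]' >/dev/null
python3 d.py
python3 -m pendant '[{"xyz":[0,0,-0.01],"twist":[0,0,0]},{"xyz":[0,0,-0.02],"twist":[0,0,0]},{"xyz":[0,0,-0.02],"twist":[0,0,0]},{"xyz":[0,0,-0.02],"twist":[0,0,0]}]' >/dev/null
python3 d.py
```

```text
t 26.25 tcp [ 509.  -135.8  140.6] grasp in box [-134.  -109.7  137.6] tool y deg 91.6 tilt 0.1 F [ 5.6  0.5 -3.7] w 0.34 grip 62.5
t 26.58 tcp [ 509.3 -135.8  142. ] grasp in box [-133.7 -109.7  139. ] tool y deg 91.6 tilt 0.1 F [ 7.8  0.6 -6. ] w 0.339 grip 62.1
```

```bash
python3 -m pendant '[{"xyz":[0,0,0],"twist":[0,0,0]},{"xyz":[0,0,0],"twist":[0,0,0]},{"xyz":[0,0,0],"twist":[0,0,0]},{"xyz":[0,0,0],"twist":[0,0,0]},{"xyz":[0,0,0],"twist":[0,0,0]}]' 0.6 >/dev/null
python3 -m pendant '[{"xyz":[0,0,-0.2],"twist":[0,0,0]},{"xyz":[0,0,-0.5],"twist":[0,0,0]},{"xyz":[0.2,0,-0.8],"twist":[0,0,0]},{"xyz":[0.5,0,-0.8],"twist":[0,0,0]},{"xyz":[0.8,0,-0.8],"twist":[0,0,0]},{"xyz":[1,0,-0.8],"twist":[0,0,0]},{"xyz":[1,0,-0.8],"twist":[0,0,0]}]' >/dev/null
python3 -m pendant '[{"xyz":[0,-0.3,0],"twist":[0,0,0]},{"xyz":[0,-0.6,0],"twist":[0,0,0]},{"xyz":[0,-1,0],"twist":[0,0,0]},{"xyz":[0,-1,0],"twist":[0,0,0]},{"xyz":[0,-1,0],"twist":[0,0,0]},{"xyz":[0,-1,0],"twist":[0,0,0]}]' >/dev/null
python3 d.py
python3 - <<'E'
from h import *
t=snapshot("top")[...,::-1].astype(int);s=snapshot("scene")[...,::-1].astype(int)
t0=cv2.imread("pics/top0.png").astype(int);s0=cv2.imread("pics/scene0.png").astype(int)
def d(a,b,n,r): 
    x0,x1,y0,y1=r; print(n,"mean diff",np.abs(a-b)[y0:y1,x0:x1].mean().round(1))
d(t,t0,"box+lever top",(218,300,150,218)); d(s,s0,"lid scene",(248,296,164,212)); d(s,s0,"timer scene",(227,250,148,170)); d(t,t0,"cup/timer top",(158,196,180,248)); d(t,t0,"tub",(322,350,228,258))
E
```

```text
t 28.08 tcp [ 391.3 -259.   237.8] grasp in box [-255.  -229.7  234.8] tool y deg 91.6 tilt 0.1 F [ 0.   0.6 -0.2] w 0.799 grip 0.0
box+lever top mean diff 12.1
lid scene mean diff 20.8
timer scene mean diff 21.1
cup/timer top mean diff 12.7
tub mean diff 70.9
```

Run:
```python
from h import *
for n,R in(("top",dict(box=(218,288,150,198),knob=(284,302,204,222),timer=(158,184,184,212),cup=(170,196,222,248))),("scene",dict(lid=(246,298,160,212),knob=(218,236,206,226),timer=(225,250,146,170),cup=(197,216,158,178),tub=(184,222,266,286)))):
    a=cv2.cvtColor(snapshot(n),cv2.COLOR_RGB2GRAY);b=cv2.cvtColor(cv2.imread(f"pics/{n}0.png"),cv2.COLOR_BGR2GRAY)
    print(n,"brightness",a.mean().round(),b.mean().round())
    for k,(x0,x1,y0,y1) in R.items():
        r=cv2.matchTemplate(a[y0-8:y1+8,x0-8:x1+8],b[y0:y1,x0:x1],cv2.TM_CCOEFF_NORMED);_,m,_,l=cv2.minMaxLoc(r);print(k,"score",round(m,3),"shift px",(l[0]-8,l[1]-8))
```

```text
top brightness 111.0 106.0
box score 0.998 shift px (0, 0)
knob score 0.983 shift px (1, 0)
timer score 0.999 shift px (0, 0)
cup score 1.0 shift px (0, 0)
scene brightness 111.0 106.0
lid score 1.0 shift px (0, 0)
knob score 0.997 shift px (0, 0)
timer score 1.0 shift px (0, 0)
cup score 0.873 shift px (1, 0)
tub score 0.629 shift px (-1, 0)
```

```bash
python3 -c "
from plant import robot
print(robot.close_job())"
```

```text
the job is handed in; nothing more can be done
None
```

I handed the job in at about 28 s of the 72 s allowed: both loose jars are in the end bays, the lid was guided shut and its final images match the shut lid at the start, and the timer and sauce cup have not moved; the arm blocked the final view of the yogurt tub, but it was never approached, and no verdict came back.

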